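# Turn over the background plate in the dissecting tray

### The job

Turn the dissecting tray's background plate over so that it lies flat on the tray's floor with its white face up, ready for a dark specimen. Do not pinch, lift or carry it: with the fingertips push it across the tray against the tray's far wall until it climbs the wall and stands leaning on the rim, its lower edge at the foot of the wall, then reach behind its raised edge and push it back towards the robot until it falls over. Leave the dish, jar, slide box and forceps around the tray undisturbed.

Things in the scene. Friction and masses are not known exactly. Their poses are not given: they have to be found in the camera images.
- tray: Pressed steel dissecting tray, fixed to the bench, about 246 mm (x) by 322 mm (y) over the rim. Origin: centre of its underside, on the bench; x points to its far wall (away from the robot), z up. On its flat floor, 170 mm (x) by 246 mm (y), lies a fixed grippy grey silicone liner, 164 by 240 mm, 3 mm thick, top 5 mm above the origin. Nothing stands within 60 mm beyond the far wall
- tray_far_rim (a point): Middle of the top of the far wall's rolled rim (6 mm thick), 52 mm above the bench; axes as the tray's. The tray's walls are polished and slippery: from the end of the floor they rise in a cove of 20 mm radius, then flare at 68 degrees. The floor ends 35 mm before this point (towards the robot)
- plate_center (a point): Centre of the loose acrylic background plate, 90 mm (its x) by 110 mm (its y) by 6 mm thick, about 70 g, square edges, one face black and the other white. z points out of the black face: up at the start, down at the end. At the start it lies flat on the liner, black face up, its x roughly towards the far wall
- plate_near_edge (a point): Middle of the plate's edge that is nearest the robot at the start (plate x = -45 mm, mid-thickness); axes as the plate's
- plate_far_edge (a point): Middle of the opposite edge (plate x = +45 mm), the one that climbs the far wall. When the near edge has been pushed just over the far end of the liner it drops behind the liner's 3 mm edge, which keeps it from sliding back; the plate then leans on the rim at about 55 to 62 degrees by itself, this edge about 80 mm above the bench and 10 to 15 mm beyond the middle of the rim
- petri_dish: Bystander: closed petri dish, 60 mm across, 16 mm high, to the right of the tray (robot's view). Origin: centre of its underside
- specimen_jar: Bystander: glass jar with a white lid, 52 mm across, 70 mm high, to the left of the tray. Origin: centre of its underside
- slide_box: Bystander: slide box, 85 by 100 by 33 mm, to the right of the tray beyond the dish. Origin: centre of its underside
- forceps: Bystander: steel forceps 136 mm long, 6 mm high, lying flat on the bench to the left of the tray, beyond the jar. Origin: near its middle, on the bench; x along it
Things that resemble listed ones, but are neither listed nor needed, are in the scene too. Of the things that look like the part that bears plate_center, the middle-sized one is meant.

How it is judged:
On the way:
1. the plate stands leaning on the tray's far wall, its near edge down at the foot of that wall (angle between plate_center's own z axis and vertical between 0.75 and 1.5 rad and z of plate_far_edge in the frame of tray above 0.06 m and x of plate_far_edge in the frame of tray above 0.095 m and z of plate_near_edge in the frame of tray below 0.03 m and x of plate_near_edge in the frame of tray above 0.065 m), for 0.2 s.
At the end, for the whole second after the job is handed in: The plate lies flat (within 0.1 rad) and at rest on the tray's floor, white face up, let go (angle between plate_center's own z axis and vertical above 3.04 rad and z of plate_center in the frame of tray below 0.016 m and x of plate_center in the frame of tray between -0.07 and 0.07 m and y of plate_center in the frame of tray between -0.1 and 0.1 m and linear speed of plate below 0.02 m/s); the robot touches nothing.
It fails at once if the plate is lifted off the tray (both its near and far edge more than 40 mm above the tray's underside) (z of each of plate_near_edge, plate_far_edge in the frame of tray above 0.04 m).
It fails at once if the plate is taken between the fingers (the grasp point lies inside the plate) (z of the grasp point in the frame of plate_center between -0.005 and 0.005 m and x of the grasp point in the frame of plate_center between -0.045 and 0.045 m and y of the grasp point in the frame of plate_center between -0.055 and 0.055 m).
It fails at once if the dish, jar, slide box or forceps is moved more than 15 mm (distance of any of petri_dish, specimen_jar, slide_box, forceps from where it was at the start of the episode above 0.015 m).
It also fails if it takes over 51 s, if anything falls off the work surface, if the arm or the gripper's body presses on something with over 40 N, if the wrist force passes 120 N, or if a joint passes its speed limit or range.

### The arm

A 7-joint arm with a two-finger parallel gripper is mounted at the origin on the work surface. World frame = base frame: x ahead of the robot, y to its left, z up, the work surface at z = 0. Lengths are in m, angles in rad, forces in N, time in s.
With the tool pointing down it reaches from about 0.35 to 0.9 m from the base axis. Payload 7.2 kg.
Tool frame: the origin (TCP) lies between the finger pads; the fingertips stand 11 mm ahead of it and the grasp point (between the pads) lies 8 mm behind it; z points along the fingers, y is the line along which they close (so a half turn about z gives the same grasp; the last joint's range is limited). The gripper opens to 88 mm and grips with 3 to 60 N. Pads are 20 mm wide; open, the fingers measure 115 mm over their backs; the gripper's body (75 mm by 178 mm) begins 61 mm behind the grasp point.
Start: joints at [-1.4, 0.411, -0.013, 1.596, 0.006, 1.134, -0.082], TCP at [0.148, 0.607, 0.234] pointing down, gripper open.
Joint ranges: [-2.95, 2.95], [-0.29, 1.99], [-1.47, 1.44], [0.14, 2.54], [-1.03, 4.17], [0.13, 1.85], [-2.86, 2.86]. Speed limits (rad/s): [2.39, 2.39, 3.01, 3.01, 3.14, 3.14, 3.14].

### API

Orientations are given as a rotation vector (axis times angle).
In Python, from plant import robot gives the robot as it stands.
- The arm moves only by the tool arm_command, never from a script. Its argument "rows" is one flat list of numbers, 5 for each row, row after row: the gripper's target within -1 to 1 (fully open at 1, half-way at 0, shut at -1), then the shift along the world's x, y, z in mm, then the turn about the world's z in rad. In form: [claw, dx, dy, dz, roll, claw, dx, dy, dz, roll, ...]. A call has 1 to 8 rows; each row shifts and turns the commanded pose from where the row before left it; what a row does not reach is not made up. A row lasts 1/10 s, in which the tool goes at most 50 mm and 8.59 degrees, less where a joint would pass 70% of its speed; a pose out of reach is approached as far as the arm can. A call is refused whole if a number of a shift passes 50 or a number of a turn 0.15, either way. A call with a gripper value outside its range is refused whole. The fingers move at their own pace and stop on an object; "newtons" is the grip in N (left out, the last holds). Time passes only in rows, so rows that do not move let the fingers close. It gives the time, the measured TCP pose, the force, the opening and the grip force at its end, in the units of the state.
- robot.state(): the state, without advancing time (a new reading comes with each control period).
- robot.camera(name): name is "side" or "top"; returns a dict with "image" (480x640x3 uint8, red, green, blue), "depth" (480x640 float32, m along the optical axis (not along the pixel's ray), 0 where there is no reading), "fx", "fy", "cx", "cy" (pixels), "cam_to_world" (4x4, takes a point from camera to world coordinates). Camera axes: x right, y up, looking along -z (the intrinsics and any distortion apply to the point x, -y, -z); pixel columns grow to the right and rows downward; lengths in m; the calibration is good to about 2 mm. A picture is of the moment at which its call begins.
- robot.finish_job(): hands the job in; it is judged then, once.
Trained networks look in the newest picture that a camera, given by its name, has taken for a name from the list of things; names that differ only in an ending like _2 or _b are one class to them, and where a whole thing is asked for, a point or a joint stands for the part that bears it (a point fixed in the world has none). Each returns a list of dicts, best first, with "conf" (0 to 1); they miss things now and then, are a little off and sometimes report something else, mostly with a low value. They report only what shows in the picture. A call takes as long as a camera call. They do not tell look-alikes from the thing itself.
- robot.spot_in(thing, camera): "xy" ([column, row] as shares, 0 to 1, of the picture: columns of its width, rows of its height, amid what is visible of it).
- robot.outline_of(thing, camera): "region" (480x640 bool, what is visible of it) and "xy" ([column, row] as shares, 0 to 1, of the picture: columns of its width, rows of its height, amid what is visible of it).
- robot.spot_point(thing, camera): "xy" ([column, row] as shares, 0 to 1, of the picture: columns of its width, rows of its height: a listed point, or the origin of a listed thing).
The state is a dict: "t": time; "joints": joint angles; "joint_velocities": joint speeds; "tau": joint torques, N m; "ee_pos": TCP position; "ee_rot": TCP orientation; "force": force on the tool from outside, world axes, zero at the start; "wrist_torque": the same for the moment, N m; "opening": finger opening in m; "grip_force": force on a finger pad.
Only numpy, scipy, OpenCV 4.12 (cv2) and the standard library are available. Lean on these libraries where they do the work, as an engineer would, in place of code of your own. Each camera call takes 0.05 s, during which the arm holds its last target. There are 200 camera calls.

## Working session

There is one attempt and no reset: what is moved stays moved. The work goes in short steps, Python scripts to look and compute and a tool call to move; the robot and the scene stay as the last step left them, time stands still between calls to the robot, and variables do not carry over. Pictures are saved under pics/ and viewed, at most 10 in all, crops included, and the job is handed in when it is done.

Besides the shell and the picture viewer there is one more tool, called by a JSON object that holds its "api" and its "payload". arm_command: Moves the arm, as the interface text tells. Its arguments: {"type":"object","properties":{"rows":{"type":"array"},"newtons":{"type":"number"}},"required":["rows"]}

```bash
mkdir -p pics; ls
cat > h.py <<'E'
import numpy as np, cv2
from plant import robot
def deproj(c,u,v,z=None):
    """pixel -> world; z: intersect plane z, else depth"""
    T=np.array(c["cam_to_world"]); r=np.array([(u-c["cx"])/c["fx"],-(v-c["cy"])/c["fy"],-1.])
    if z is None: p=r*c["depth"][int(round(v)),int(round(u))]; return T[:3,:3]@p+T[:3,3]
    d=T[:3,:3]@r; return T[:3,3]+d*(z-T[2,3])/d[2]
def save(c,n): cv2.imwrite("pics/"+n,cv2.cvtColor(c["image"],cv2.COLOR_RGB2BGR))
E
python3 - <<'E'
from h import *
s=robot.state(); print({k:np.round(v,3) for k,v in s.items()})
for n in("top","side"):
    c=robot.camera(n); save(c,n+"0.png"); np.savez(n+"0.npz",**c)
    print(n,np.round(c["cam_to_world"],3),c["fx"],c["cx"],c["cy"],[k for k in c])
    for t in("tray","tray_far_rim","plate_center","plate_near_edge","plate_far_edge","petri_dish","specimen_jar","slide_box","forceps"):
        for d in robot.spot_point(t,n)[:4]:
            u,v=d["xy"][0]*640,d["xy"][1]*480
            print(t,round(d["conf"],2),int(u),int(v),np.round(deproj(c,min(u,639),min(v,479)),3))
E
```

```text
pics
{'t': np.float64(0.0), 'joints': array([-1.4  ,  0.412, -0.013,  1.597,  0.006,  1.134, -0.082]), 'joint_velocities': array([ 0.   ,  0.003,  0.001, -0.   , -0.003, -0.001,  0.002]), 'tau': array([-0.0000e+00, -5.8797e+01,  6.4100e-01, -2.9106e+01, -5.4000e-02,
        1.8000e-02,  0.0000e+00]), 'ee_pos': array([0.148, 0.607, 0.233]), 'ee_rot': array([-3.740e-01, -3.119e+00,  3.000e-03]), 'force': array([-0.142, -0.349, -1.02 ]), 'wrist_torque': array([0.017, 0.055, 0.   ]), 'grip_force': np.float64(0.0), 'opening': np.float64(0.088)}
top [[ 2.300e-02  9.980e-01 -5.800e-02  5.440e-01]
 [-1.000e+00  2.300e-02 -2.000e-03  2.700e-02]
 [-1.000e-03  5.800e-02  9.980e-01  1.323e+00]
 [ 0.000e+00  0.000e+00  0.000e+00  1.000e+00]] 563.4618649062859 324.30738180036246 240.38601840177625 ['image', 'depth', 'fx', 'fy', 'cx', 'cy', 'cam_to_world']
tray 0.96 366 275 [ 0.539 -0.071  0.008]
tray_far_rim 0.89 378 222 [ 0.665 -0.097  0.002]
plate_center 0.83 312 183 [0.754 0.061 0.005]
plate_center 0.69 408 156 [ 0.823 -0.163  0.007]
plate_center 0.68 353 279 [ 0.531 -0.04   0.011]
plate_near_e
[... 812 characters left out ...]
28 277 223 [0.562 0.101 0.026]
plate_center 0.79 351 218 [0.769 0.075 0.002]
plate_center 0.64 413 278 [ 0.83  -0.176  0.008]
plate_near_edge 0.9 353 213 [ 0.785  0.095 -0.002]
plate_near_edge 0.86 268 275 [ 0.495 -0.049  0.008]
plate_near_edge 0.76 391 265 [ 0.799 -0.118  0.005]
plate_far_edge 0.97 302 265 [ 0.582 -0.05   0.011]
plate_far_edge 0.76 348 225 [0.75  0.053 0.003]
plate_far_edge 0.65 431 290 [ 0.856 -0.219  0.005]
petri_dish 0.9 286 370 [ 0.464 -0.306  0.015]
specimen_jar 0.9 275 224 [0.549 0.073 0.05 ]
slide_box 0.79 320 416 [ 0.495 -0.426  0.033]
slide_box 0.66 290 283 [ 0.537 -0.092  0.01 ]
slide_box 0.27 334 259 [ 0.653 -0.085  0.049]
forceps 0.51 252 204 [0.52  0.22  0.003]
```

Run:
```python
import cv2
i=cv2.imread("pics/top0.png")[110:390,190:570]; cv2.imwrite("pics/top0c.png",cv2.resize(i,None,fx=2,fy=2,interpolation=cv2.INTER_CUBIC))
```

```text
(no output)
```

View pics/top0c.png

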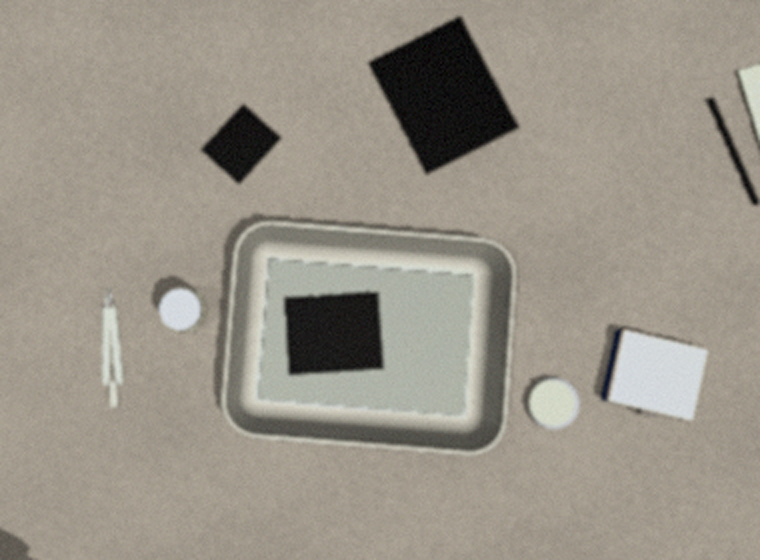

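View pics/side0.png

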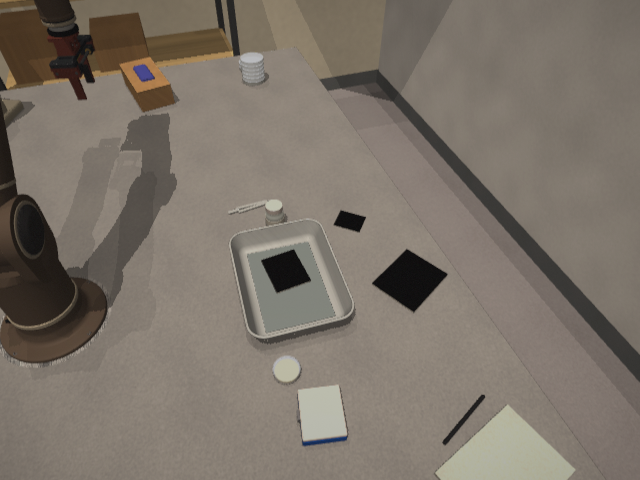

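The top view shows the middle-sized plate in the tray, centred near full-image pixel (356,277). It is turned slightly relative to the tray, which is itself turned a few degrees. The other two black squares, beyond the tray, are look-alikes. Next I'll measure both poses.

```bash
cat >> h.py <<'E'
def rect(c,mask,z):
    """min area rect of largest blob, unprojected on plane z: centre, yaw (-45..45deg), sizes x,y"""
    n,l,st,_=cv2.connectedComponentsWithStats(mask.astype(np.uint8)); k=1+np.argmax(st[1:,4])
    cn=max(cv2.findContours((l==k).astype(np.uint8),cv2.RETR_EXTERNAL,cv2.CHAIN_APPROX_NONE)[0],key=len)[:,0]
    w=np.array([deproj(c,u,v,z)[:2] for u,v in cn])
    (cx,cy),(a,b),th=cv2.minAreaRect((w*1000).astype(np.float32))
    if th>45: th-=90; a,b=b,a
    return np.round([cx,cy,th,a,b],1)
E
python3 - <<'E'
from h import *
for n,box in(("top",(295,220,440,340)),("side",(225,215,355,340))):
    c=dict(np.load(n+"0.npz")); x0,y0,x1,y1=box
    im=c["image"].astype(int); g=im.max(2); m=np.zeros(g.shape,bool); m[y0:y1,x0:x1]=1
    print(n,"plate",rect(c,m&(g<60),.011))
    for d in robot.outline_of("tray",n)[:1]: print("tray outline",rect(c,d["region"],.05))
    hsv=cv2.cvtColor(c["image"],cv2.COLOR_RGB2HSV)
    print("plate-near px", [im[285,y] for y in range(385,430,5)] if n=="top" else im[320,255:345:10])
    # rim heights from depth
    if n=="top":
        for u in (330,366,400):
            for v in range(222,340,1):
                p=deproj(c,u,v); 
                if p[2]>.044: print(u,v,np.round(p,3))
E
```

```text
top plate [538.2 -46.4   5.1  86.6 106.3]
tray outline [534.7 -85.1  -3.3 246.5 321.7]
plate-near px [array([170, 174, 165]), array([174, 180, 167]), array([164, 170, 159]), array([171, 178, 165]), array([172, 176, 167]), array([170, 171, 163]), array([173, 178, 167]), array([173, 179, 164]), array([200, 201, 189])]
330 222 [0.659 0.018 0.055]
330 223 [0.657 0.018 0.046]
330 326 [0.425 0.013 0.045]
330 327 [0.423 0.013 0.047]
330 328 [0.421 0.013 0.051]
330 329 [0.418 0.012 0.047]
366 224 [ 0.656 -0.064  0.052]
366 225 [ 0.654 -0.064  0.054]
366 226 [ 0.652 -0.064  0.05 ]
366 329 [ 0.42  -0.068  0.047]
366 330 [ 0.418 -0.069  0.047]
366 331 [ 0.416 -0.068  0.054]
366 332 [ 0.414 -0.068  0.049]
400 226 [ 0.654 -0.141  0.05 ]
400 227 [ 0.651 -0.141  0.051]
400 228 [ 0.649 -0.14   0.056]
400 230 [ 0.645 -0.142  0.044]
400 308 [0.544 0.027 1.323]
400 332 [ 0.415 -0.145  0.046]
400 333 [ 0.413 -0.145  0.05 ]
400 334 [ 0.411 -0.144  0.052]
400 335 [ 0.409 -0.145  0.049]
side plate [538.3 -47.4   5.   90.4 109.1]
tray outline [534.3 -86.7  -3.1 248.2 328.8]
plate-near px [[123 119 110]
 [130 132 125]
 [130 133 124]
 [131 133 126]
 [130 132 124]
 [130 133 124]
 [113 114 107]
 [158 151 141]
 [163 157 145]]
```

{"api": "arm_command", "payload": {"rows": [0.36, 21, -43, 0, 0.012, 0.36, 21, -43, 0, 0.012, 0.36, 21, -43, 0, 0.012, 0.36, 21, -43, 0, 0.012, 0.36, 21, -43, 0, 0.012, 0.36, 21, -43, 0, 0.012, 0.36, 21, -43, 0, 0.012, 0.36, 21, -43, 0, 0.012]}}

```text
t: 1.9
ee_pos: [0.3164, 0.2615, 0.234]
ee_rot: [0.223, 3.133, 0.002]
force: [0.7, 0.2, 0.6]
opening: 0.0598
grip_force: 0.0
```

{"api": "arm_command", "payload": {"rows": [0.36, 21, -43, 0, 0.012, 0.36, 21, -43, 0, 0.012, 0.36, 21, -43, 0, 0.012, 0.36, 21, -43, 0, 0.012, 0.36, 21, -43, 0, 0.012, 0.36, 21, -43, 0, 0.012, 0.36, 21, -43, 0, 0.012, 0.36, 0, 0, 0, 0]}}

```text
t: 2.7
ee_pos: [0.4647, -0.0437, 0.2343]
ee_rot: [0.103, 3.137, -0.004]
force: [0.5, 0.2, 0.5]
opening: 0.0601
grip_force: 0.0
```

{"api": "arm_command", "payload": {"rows": [0.36, 2, -1, -50, 0.005, 0.36, 2, 0, -50, 0.005, 0.36, 0, 0, -50, 0, 0.36, 0, 0, -30, 0, 0.36, 0, 0, -20, 0, 0.36, 0, 0, -10, 0, 0.36, 0, 0, -6, 0, 0.36, 0, 0, 0, 0]}}

```text
t: 3.5
ee_pos: [0.467, -0.0386, 0.0178]
ee_rot: [0.076, 3.141, 0.0]
force: [-0.2, 0.0, 0.4]
opening: 0.0598
grip_force: 0.0
```

{"api": "arm_command", "payload": {"rows": [0.36, 5, -3, 0, 0, 0.36, 8, -2, 0, 0, 0.36, 8, -1, 0, 0, 0.36, 8, -0.5, 0, 0, 0.36, 8, -0.5, 0, 0, 0.36, 8, -0.5, 0, 0, 0.36, 8, -0.5, 0, 0, 0.36, 0, 0, 0, 0]}}

```text
t: 4.3
ee_pos: [0.5212, -0.0468, 0.0177]
ee_rot: [0.076, 3.14, -0.0]
force: [-0.5, -0.2, 0.6]
opening: 0.0596
grip_force: 0.0
```

Run:
```python
from h import *
c=robot.camera("side"); save(c,"s1.png"); cv2.imwrite("pics/s1c.png",cv2.resize(c["image"][180:360,200:400,::-1],None,fx=3,fy=3))
```

```text
(no output)
```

View pics/s1c.png

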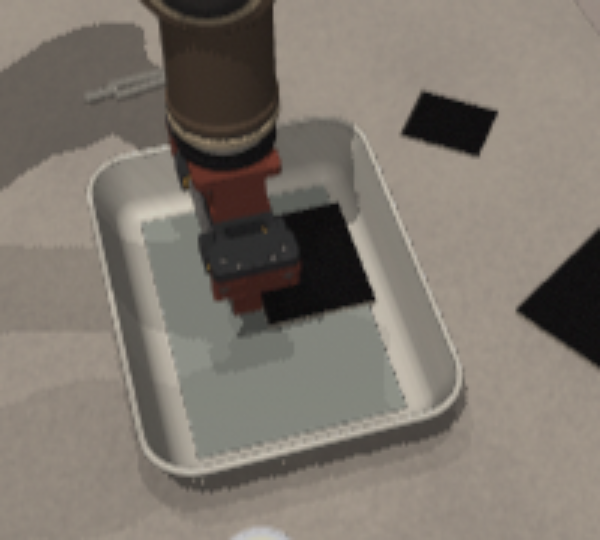

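The plate has squared up to the far wall and its far edge is at the end of the liner, around crop pixel (355,250). I'll keep pushing.

{"api": "arm_command", "payload": {"rows": [0.36, 7, -0.4, 0, 0, 0.36, 7, -0.4, 0, 0, 0.36, 7, -0.4, 0, 0, 0.36, 7, -0.4, 0, 0, 0.36, 7, -0.4, 0, 0, 0.36, 7, -0.4, 0, 0, 0.36, 0, 0, 0, 0]}}

```text
t: 5.05
ee_pos: [0.5632, -0.0492, 0.0178]
ee_rot: [0.076, 3.139, -0.0]
force: [0.1, -0.8, -0.6]
opening: 0.0599
grip_force: 0.0
```

Run:
```python
from h import *
c=robot.camera("side"); cv2.imwrite("pics/s2c.png",cv2.resize(c["image"][180:360,200:400,::-1],None,fx=3,fy=3))
```

```text
(no output)
```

View pics/s2c.png

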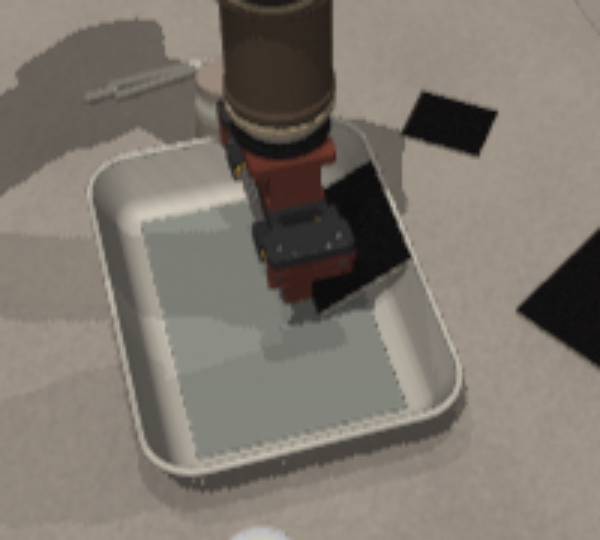

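The plate is climbing the wall square-on, with its far edge at the rim. I'll push the last 43 mm and lower the tip slightly.

{"api": "arm_command", "payload": {"rows": [0.36, 7, -0.4, 0, 0, 0.36, 7, -0.4, -0.3, 0, 0.36, 7, -0.4, -0.3, 0, 0.36, 7, -0.4, 0, 0, 0.36, 5, -0.3, 0, 0, 0.36, 5, -0.3, 0, 0, 0.36, 4, -0.2, 0, 0, 0.36, 0, 0, 0, 0]}}

```text
t: 5.9
ee_pos: [0.6045, -0.0516, 0.0172]
ee_rot: [0.077, 3.14, -0.0]
force: [-0.5, -0.1, -0.7]
opening: 0.0594
grip_force: 0.0
```

```bash
cat >> h.py <<'E'
def plane(c):
    """black plate points in tray frame (mm) -> extents and angle"""
    im=c["image"].max(2); d=c["depth"]; v,u=np.where((im<45)&(d>0)); T=np.array(c["cam_to_world"])
    P=np.c_[(u-c["cx"])/c["fx"]*d[v,u],-(v-c["cy"])/c["fy"]*d[v,u],-d[v,u]]@T[:3,:3].T+T[:3,3]
    a=np.radians(-3.2); q=(P-[.5345,-.086,0])*1000; X=q[:,0]*np.cos(a)+q[:,1]*np.sin(a); Y=-q[:,0]*np.sin(a)+q[:,1]*np.cos(a)
    k=(X>-90)&(X<150)&(abs(Y)<130)&(q[:,2]<100); Q=np.c_[X,Y,q[:,2]][k]
    s=np.abs(Q[:,1]-np.median(Q[:,1]))<200
    print("n",len(Q),"p2",np.percentile(Q,2,0).round(),"p98",np.percentile(Q,98,0).round()); return Q
E
python3 - <<'E'
from h import *
c=robot.camera("side"); cv2.imwrite("pics/s3c.png",cv2.resize(c["image"][180:360,200:400,::-1],None,fx=3,fy=3)); plane(c)
E
```

```text
n 399 p2 [ 61. -18.   9.] p98 [132.  84.  88.]
```

View pics/s3c.png

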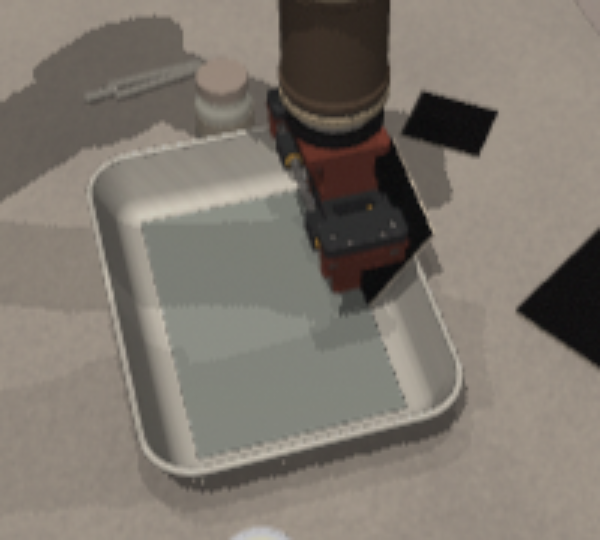

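{"api": "arm_command", "payload": {"rows": [0.36, 1.5, 0, 0, 0, 0.36, 1.5, 0, 0, 0, 0.36, 0, 0, 0, 0]}}

```text
t: 6.25
ee_pos: [0.607, -0.0515, 0.0172]
ee_rot: [0.077, 3.14, 0.0]
force: [-1.1, 0.3, 0.1]
opening: 0.0598
grip_force: 0.1
```

{"api": "arm_command", "payload": {"rows": [0.36, 1.5, 0, 0, 0, 0.36, 1, 0, 0, 0, 0.36, 0, 0, 0, 0]}}

```text
t: 6.55
ee_pos: [0.6095, -0.0515, 0.0172]
ee_rot: [0.076, 3.141, 0.0]
force: [-1.5, -0.4, 0.3]
opening: 0.0592
grip_force: 0.3
```

{"api": "arm_command", "payload": {"rows": [0.36, -4, 0.2, 0, 0, 0.36, -10, 0.5, 0, 0, 0.36, -20, 1, 0, 0, 0.36, -25, 1, 0, 0, 0.36, 0, 0, 0, 0]}}

```text
t: 7.05
ee_pos: [0.5462, -0.0488, 0.0168]
ee_rot: [-0.078, -3.137, -0.001]
force: [0.7, -0.6, -0.1]
opening: 0.0597
grip_force: 0.0
```

Run:
```python
from h import *
c=robot.camera("side"); cv2.imwrite("pics/s4c.png",cv2.resize(c["image"][180:360,200:400,::-1],None,fx=3,fy=3)); Q=plane(c)
k=Q[:,0]>70; Q=Q[k]; m=Q.mean(0); n=np.linalg.svd(Q-m)[2][2]; print(m.round(),n.round(3))
for t in("plate_near_edge","plate_far_edge"):
    for d in robot.spot_point(t,"side")[:4]:
        u,v=d["xy"][0]*640,d["xy"][1]*480; print(t,round(d["conf"],2),int(u),int(v),np.round(deproj(c,u,v),3))
```

```text
n 930 p2 [ 83. -15.   8.] p98 [130.  90.  80.]
[107.  36.  45.] [-0.843  0.002  0.538]
plate_near_edge 0.86 353 214 [0.776 0.082 0.007]
plate_near_edge 0.82 388 266 [ 0.791 -0.118  0.005]
plate_near_edge 0.72 317 265 [ 0.62  -0.056  0.005]
plate_far_edge 0.81 345 223 [0.744 0.062 0.004]
plate_far_edge 0.56 335 241 [ 0.666 -0.055  0.079]
```

View pics/s4c.png

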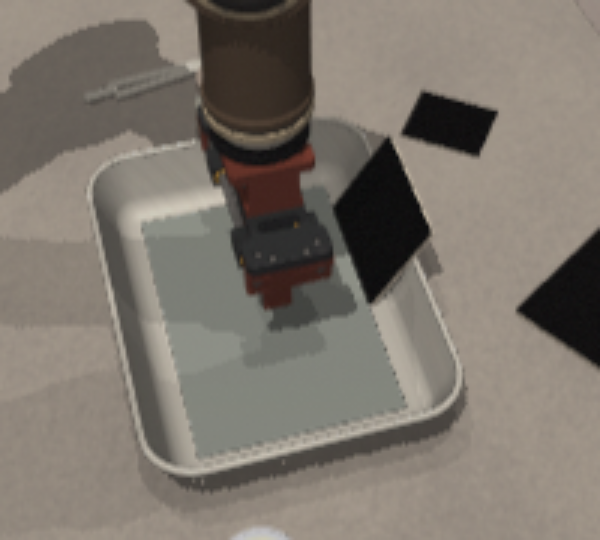

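The plate leans unsupported at about 57°, its top edge near tray x 130, z 80 mm. Next I'll lift, pass over it and come down behind the raised edge.

{"api": "arm_command", "payload": {"rows": [0.36, 0, 0, 45, 0, 0.36, 0, 0, 45, 0, 0.36, 0, 0, 45, 0, 0.36, 37, -3, 0, 0, 0.36, 37, -3, 0, 0, 0.36, 38, -2, 0, 0, 0.36, 38, -2, 0, 0, 0.36, 0, 0, 0, 0]}}

```text
t: 8.0
ee_pos: [0.7044, -0.0585, 0.1511]
ee_rot: [0.074, 3.139, -0.002]
force: [-0.4, 0.2, -0.2]
opening: 0.0597
grip_force: 0.0
```

{"api": "arm_command", "payload": {"rows": [0.36, 0, 0, 0, 0, 0.36, 0, 0, -30, 0, 0.36, 0, 0, -30, 0, 0.36, 0, 0, -18, 0, 0.36, 0, 0, 0, 0]}}

```text
t: 8.5
ee_pos: [0.6981, -0.0585, 0.0717]
ee_rot: [-0.077, -3.136, -0.0]
force: [-0.6, -0.1, 0.1]
opening: 0.0602
grip_force: 0.0
```

Run:
```python
from h import *
c=robot.camera("side"); cv2.imwrite("pics/s5c.png",cv2.resize(c["image"][160:340,220:420,::-1],None,fx=3,fy=3)); Q=plane(c)
```

```text
n 928 p2 [ 84. -15.   8.] p98 [130.  90.  80.]
```

View pics/s5c.png

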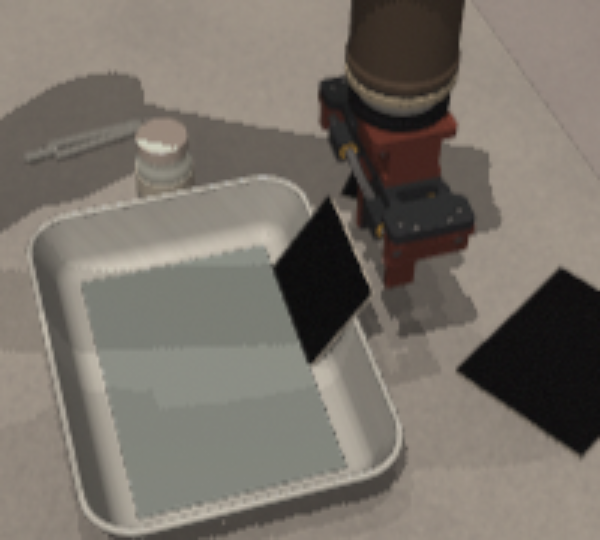

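The fingers are behind the raised edge and clear of it. I'll push back toward the robot.

{"api": "arm_command", "payload": {"rows": [0.36, -8, 0.4, 0, 0, 0.36, -8, 0.4, 0, 0, 0.36, -8, 0.4, 0, 0, 0.36, -8, 0.4, 0, 0, 0.36, -8, 0.4, 0, 0, 0.36, -8, 0.4, 0, 0, 0.36, -8, 0.4, 0, 0, 0.36, 0, 0, 0, 0]}}

```text
t: 9.35
ee_pos: [0.6431, -0.056, 0.0742]
ee_rot: [-0.077, -3.14, -0.0]
force: [0.2, 0.6, -0.8]
opening: 0.0596
grip_force: 0.0
```

{"api": "arm_command", "payload": {"rows": [0.36, -6, 0.3, 0, 0, 0.36, -6, 0.3, 0, 0, 0.36, -6, 0.3, 0, 0, 0.36, -6, 0.3, 0, 0, 0.36, -6, 0.3, 0, 0, 0.36, 0, 0, 0, 0]}}

```text
t: 9.95
ee_pos: [0.6135, -0.0545, 0.0742]
ee_rot: [-0.077, -3.14, -0.0]
force: [0.2, -0.1, -0.6]
opening: 0.0598
grip_force: 0.0
```

Run:
```python
from h import *
c=robot.camera("side"); cv2.imwrite("pics/s6c.png",cv2.resize(c["image"][170:350,210:410,::-1],None,fx=3,fy=3)); Q=plane(c)
```

```text
n 1 p2 [74. 66. 99.] p98 [74. 66. 99.]
```

View pics/s6c.png

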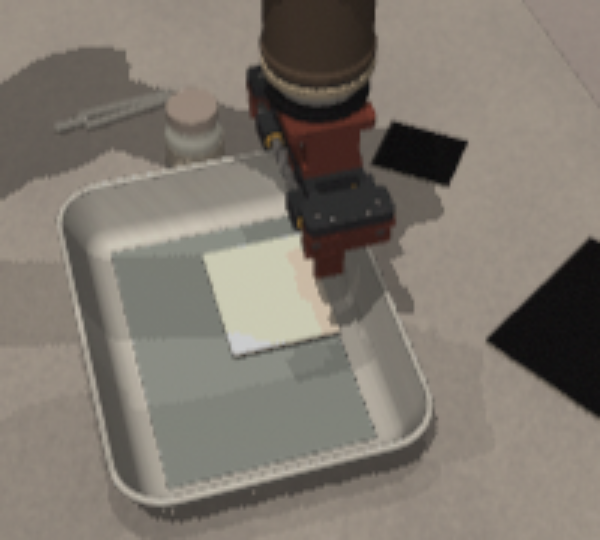

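The plate has fallen over, white face up on the liner, spanning about (205–340, 235–355) in the crop. I'll retract and check that it lies flat.

{"api": "arm_command", "payload": {"rows": [0.36, 0, 0, 40, 0, 0.36, 0, 0, 45, 0, 0.36, 20, 0, 40, 0, 0.36, 30, 0, 0, 0, 0.36, 0, 0, 0, 0]}}

```text
t: 10.5
ee_pos: [0.6677, -0.0538, 0.2005]
ee_rot: [0.074, 3.136, -0.0]
force: [-0.6, -0.5, -1.0]
opening: 0.0598
grip_force: 0.0
```

Run:
```python
from h import *
c=robot.camera("side"); T=np.array(c["cam_to_world"])
for d in robot.outline_of("plate_center","side")[:4]:
    v,u=np.where(cv2.erode(d["region"].astype(np.uint8),np.ones((3,3)))>0); D=c["depth"][v,u]
    P=np.c_[(u-c["cx"])/c["fx"]*D,-(v-c["cy"])/c["fy"]*D,-D]@T[:3,:3].T+T[:3,3]
    A=np.c_[P[:,:2]-P[:,:2].mean(0),np.ones(len(P))]; s=np.linalg.lstsq(A,P[:,2],rcond=None)[0]
    print(round(d["conf"],2),P.mean(0).round(3),"slopes,z",s.round(4),"rgb",np.median(c["image"][v,u],0), rect(c,d["region"],.011))
for t in("petri_dish","specimen_jar","slide_box","forceps"):
    for d in robot.spot_point(t,"side")[:1]: print(t,np.round(np.array(d["xy"])*[640,480]))
print(robot.state()["ee_pos"])
```

```text
0.96 [ 0.572 -0.056  0.013] slopes,z [-0.348  -0.7426  0.0134] rgb [197. 197. 175.] [573.8 -52.2  -3.4  92.3 117.7]
0.96 [ 0.817 -0.177  0.011] slopes,z [-0.343  -0.6125  0.0111] rgb [17. 16. 16.] [ 818.8 -173.9   29.   155.8  125.2]
0.62 [0.76  0.053 0.007] slopes,z [-0.2525 -0.9338  0.0069] rgb [14. 14. 14.] [755.9  57.4 -42.7  73.4  64.9]
0.62 [ 0.496 -0.424  0.033] slopes,z [-0.3378 -0.6265  0.0335] rgb [192. 193. 179.] [ 498.4 -413.8  -12.1   92.5  112.3]
petri_dish [288. 367.]
specimen_jar [277. 224.]
slide_box [321. 418.]
forceps [251. 205.]
[ 0.66335055 -0.05472592  0.19855783]
```

Run:
```python
from h import *
c=robot.camera("side"); T=np.array(c["cam_to_world"])
for d in robot.outline_of("plate_center","side")[:2]:
    v,u=np.where(cv2.erode(d["region"].astype(np.uint8),np.ones((3,3)))>0); D=c["depth"][v,u]; k=D>0; u,v,D=u[k],v[k],D[k]
    n=np.linalg.lstsq(np.c_[(u-c["cx"])/c["fx"],-(v-c["cy"])/c["fy"],-np.ones(len(u))],1/D,rcond=None)[0]
    n=T[:3,:3]@n; n/=np.linalg.norm(n); print(n.round(3))
```

```text
[-0.002  0.001 -1.   ]
[-0.009  0.    -1.   ]
```

The plane fit shows the plate flat to within a few milliradians, so I'm handing in.

```bash
python3 -c "
from plant import robot
print(robot.finish_job())"
```

```text
the job is handed in; nothing more can be done
None
```

The plate now lies flat on the liner, white face up, about 37 mm beyond the tray's centre; the bystanders look undisturbed, and the job was handed in at about 11 s (no verdict was returned).

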